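# Hold a glass block home in the lamp curing station

### The job

Slide the tray with its glass block into the slotted rails of the curing station until it meets the fence, then let go of the tray and press the block with one diagonal push so that it sits flush against the fence and flat on the tray. Finish while still holding that push: firm on the fence and on the tray together, touching only the block, without ramming the glass. Keep the block on the tray, and leave the rod pot, the jar and the paddle where they are.

Things in the scene. Friction and masses are not known exactly. Their poses are not given: they have to be found in the camera images.
- station: Curing station fixed to the bench: two blue slotted rails and, across their far end, a blue fence with a lamp behind it (x 74 to 135 mm, up to 100 mm high). Origin on the bench midway between the rails; x axis along the rails into the fence (the way the tray goes in), y to the left of that, z up. No floor: the tray slides on the bench. It is turned so that x points roughly along world +y.
- fence (a point): Middle of the fence's face at bench height, at x = +60 mm, y = 0 in the station; axes as the station's. The fence is 149 mm wide, 14 mm thick, its top 56 mm above the bench.
- mouth (a point): Middle of the rails' near end at bench height, at x = -70 mm in the station; axes as the station's. Rails: inner walls at y = +-58.5 mm, outer +-74.5 mm, 19 mm high; steel lips (x from -60 mm to the fence) overhang in to y = +-48.5 mm, underside 14 mm above the bench. Slanting guides, 14 mm high, widen the mouth further out, to x = -100 mm.
- tray: Loose aluminium tray, about 0.4 kg: plate 180 mm (x) x 110 mm (y) x 10 mm thick, origin at the centre of its underside. The +x end goes in first and meets the fence; fully home, its origin is at x = -30 mm in the station. Two ribs (4 mm wide, top 16 mm above the bench) run along x at y = +-43 mm. It starts outside the rails, off line and turned.
- tray_handle (a point): Centre of the tray's orange handle, a square post 28 x 28 mm, standing at x = -74 mm, y = 0 on the tray, from 10 to 50 mm above the bench; this point is 30 mm above the bench. Axes as the tray's.
- block: Loose opaque green glass block, 70 mm (x) x 60 mm (y) x 50 mm high, 0.36 to 0.52 kg, on the tray between the ribs, 10 to 60 mm short of its +x end. Origin at the centre of its underside. The upright +x face goes flat on the fence (origin then at x = +25 mm in the station). The top edge on the -x side is cut by a 45 degree bevel: from x = -35, z = 25 mm to x = -10, z = 50 mm.
- bevel (a point): Middle of the block's 45 degree bevel face, which looks towards the handle and up: at x = -22.5 mm, y = 0, z = 37.5 mm in the block; axes as the block's. A push here along +x and down goes into fence and tray at once and does not tip the block. A firm hold is about 15 N forward and 10 N down (friction on the tray takes some of the forward push).
- rod_pot: White ceramic pot, 72 mm across, 60 mm high, with copper rods standing in it up to 170 mm high. Origin at the centre of its underside. Bystander.
- frit_jar: Amber glass jar with yellow cap, 54 mm across, 75 mm high. Origin at the centre of its underside. Bystander.
- paddle: Black paddle with a wooden handle lying on the bench, about 160 mm long (from x = -75 to +83 mm), 50 mm wide, 20 mm high. Bystander.
There are look-alikes about, which are no part of the job. There is more than one size of the tray; the job needs the largest. Leave any blue look-alike of the block alone.

How it is judged:
On the way:
1. the loaded tray is fully home between the rails, its end at the fence (within 5 mm) (x of tray in the frame of station between -0.035 and -0.026 m and y of tray in the frame of station between -0.007 and 0.007 m and angle between the x axis of tray and the x axis of station, either way round below 0.06 rad and height (world z) of tray below 0.004 m and z of block in the frame of tray above 0.006 m), for 0.2 s.
At the end, for the whole second after the job is handed in: Tray home (within 5 mm, 0.06 rad); block flat on it and flush on the fence (within 4 mm, 0.06 rad); fingers still pushing the block with over 5 N, block on fence over 3 N and on tray over 9 N (weight included), robot touching neither tray nor station, all at rest (x of tray in the frame of station between -0.035 and -0.026 m and y of tray in the frame of station between -0.007 and 0.007 m and angle between the x axis of each of tray, block and the x axis of station, either way round below 0.06 rad and height (world z) of tray below 0.004 m and x of block in the frame of station between 0.021 and 0.03 m and y of block in the frame of station between -0.03 and 0.03 m and angle between block's own z axis and vertical below 0.04 rad and height (world z) of block between 0.007 and 0.014 m and contact force between block and station above 3 N and contact force between block and tray above 9 N and contact force between the fingers and block above 5 N and contact force between each of the arm, the fingers and tray below 1 N and contact force between each of the arm, the fingers and station below 1 N and linear speed of each of block, tray below 0.01 m/s); the arm keeps its last pose, push and grip.
It fails at once if a bystander is moved more than 20 mm (distance of any of rod_pot, frit_jar, paddle from where it was at the start of the episode above 0.02 m).
It fails at once if the block is lifted off the tray, tipped, or leaves the tray (angle between block's own z axis and vertical above 0.3 rad or height (world z) of block above 0.04 m or height (world z) of block below 0.003 m).
It fails at once if the block is rammed against the fence (over 60 N) (contact force between block and station above 60 N).
It also fails if it takes over 51 s, if anything falls off the work surface, if the arm or the gripper's body presses on something with over 40 N, if the wrist force passes 120 N, or if a joint passes its speed limit or range.

### The arm

A 6-joint arm with a two-finger parallel gripper is mounted at the origin on the work surface. World frame = base frame: x ahead of the robot, y to its left, z up, the work surface at z = 0. Lengths are in m, angles in rad, forces in N, time in s.
With the tool pointing down it reaches from about 0.325 to 1 m from the base axis. Payload 5.1 kg.
Tool frame: the origin (TCP) lies at the very end of the fingers, on their centre line; the grasp point (between the pads) lies 19 mm behind it; z points along the fingers, y is the line along which they close (so a half turn about z gives the same grasp; the last joint's range is limited). The gripper opens to 85 mm and grips with 20 to 120 N. Pads are 22 mm wide; open, the fingers measure 114 mm over their backs; the gripper's body (76 mm by 85 mm) begins 54 mm behind the grasp point. The pads swing forward as they close: fully open they stand 13 mm farther back than shut.
Start: joints at [-1.278, 0.124, 1.65, -0, 1.367, -0.083], TCP at [0.239, -0.605, 0.231] pointing down, gripper open.
Joint ranges: [-2.61, 2.61], [-1.02, 2.33], [0.03, 2.71], [-1.35, 4.49], [0.32, 2.68], [-2.91, 2.91]. Speed limits (rad/s): [2.57, 2.57, 3.14, 3.14, 3.14, 3.14].

### API

Orientations are given as a unit quaternion [x, y, z, w].
In Python, from workcell import env gives the robot as it stands. The module is installed in compiled form; this text tells all that it offers. Calls block until the motion is done:
- env.move_to(position, orientation): joint-space move of the TCP to a pose.
- env.line_to(position, attitude=None, velocity=0.15, until_force=None): straight line of the TCP; attitude=None keeps the orientation; velocity is the mean speed in m/s. With until_force (N) it stops when the force on the tool has changed by that much, and returns True; else False.
- env.move_j(angles): joint-space move.
- env.move_gripper(opening, newtons=None): opening from 0.0 (shut) to 1.0 (fully open); newtons is the grip in N (None keeps the last); returns when the fingers have stopped.
- env.sleep(seconds).
- env.inverse_kinematics(position, orientation): joint angles nearest the present ones, or None.
- env.get_state(): the state.
- env.capture(name): name is "scene" or "top"; returns a dict with "image" (480x640x3 uint8, red, green, blue), "K" (3x3 intrinsics, pixels), "R" (3x3) and "t" (3): a world point X has camera coordinates R X + t. Camera axes: x right, y down, z forward; pixel columns grow to the right and rows downward; lengths in m; the calibration is good to about 2 mm. A picture is of the moment at which its call begins. There is no depth.
A pose or a line that the arm cannot do raises env.IKError and nothing moves.
- env.close_job(): hands the job in; it is judged then, once.
The state is a dict: "time_s": time; "joint_positions": joint angles; "dq": joint speeds; "joint_torque": joint torques, N m; "eef_pos": TCP position; "orientation": TCP orientation; "force": force on the tool from outside, world axes, zero at the start; "ft_torque": the same for the moment, N m; "gripper_width": opening from 0.0 (shut) to 1.0 (fully open); "finger_force": force on a finger pad.
Only numpy, scipy, OpenCV 4.12 (cv2) and the standard library are available. Lean on these libraries where they do the work, as an engineer would, in place of code of your own. Each camera call takes 0.05 s, during which the arm holds its last target. There are 200 camera calls.

## Working session

There is one attempt and no reset: what is moved stays moved. The work goes in short steps, each a Python script; the robot and the scene stay as the last script left them, time stands still between calls to the robot, and variables do not carry over. Pictures are saved under pics/ and viewed, at most 10 in all, crops included, and the job is handed in when it is done.

```bash
mkdir -p pics; python3 - <<'E'
from workcell import env
import cv2,numpy as np
for n in("top","scene"):
    c=env.capture(n); cv2.imwrite(f"pics/{n}0.png",c["image"][:,:,::-1]); np.savez(f"{n}0.npz",**c)
    print(n,c["K"].tolist(),(-c["R"].T@c["t"]).round(3),c["R"].round(2).tolist())
print(env.get_state())
E
```

```text
top [[513.232697793312, 0.0, 318.68212225430204], [0.0, 513.232697793312, 240.5824592802002], [0.0, 0.0, 1.0]] [0.429 0.108 1.197] [[0.02, -1.0, -0.0], [-1.0, -0.02, -0.1], [0.1, 0.0, -1.0]]
scene [[441.87308346198796, 0.0, 315.9120675014385], [0.0, 441.87308346198796, 241.50196329370377], [0.0, 0.0, 1.0]] [ 1.036 -0.186  0.73 ] [[0.51, 0.86, -0.02], [0.63, -0.39, -0.67], [-0.58, 0.33, -0.74]]
{'time_s': 0.1, 'joint_positions': array([-1.27758329e+00,  1.24446009e-01,  1.65152981e+00,  1.22876111e-05,
        1.36751673e+00, -8.25841924e-02]), 'dq': array([-0.00035022, -0.00109436, -0.00285624,  0.00064093, -0.0008201 ,
        0.00055102]), 'joint_torque': array([ 5.06415872e-04, -4.24933434e+01, -3.66652465e+01, -8.99479505e-05,
        3.95512368e-03,  3.54932936e-06]), 'eef_pos': array([ 0.23838473, -0.60411523,  0.2301765 ]), 'orientation': array([ 9.82398722e-01,  1.86793599e-01, -9.38756679e-05, -9.45317900e-04]), 'force': array([ 0.1601847 ,  0.29873811, -0.38137799]), 'ft_torque': array([ 0.00172698,  0.01540165, -0.02321983]), 'finger_force': 0.0, 'gripper_width': 1.0032473260222465}
```

View pics/top0.png

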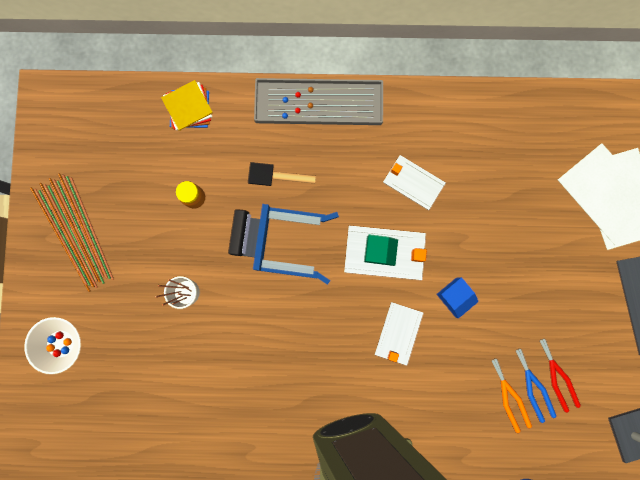

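View pics/scene0.png

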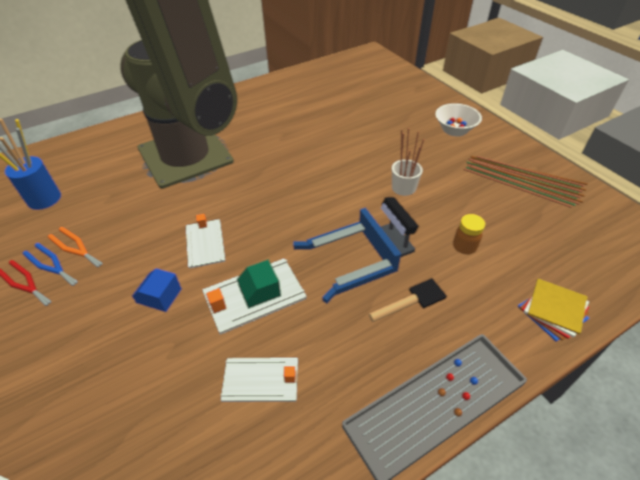

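The top view shows three white trays with orange handles, at (386,252), (414,182) and (400,333). The one at (386,252) is the largest and carries the green block (381,249), so it fits the task. The blue look-alike block is at (458,297). The station has its fence at about (262,238) and its mouth at about x=330. The jar is at (188,193), the paddle at (280,176) and the rod pot at (180,292). I'll measure and confirm in a crop.

```bash
cat > h.py <<'E'
import numpy as np,cv2
def ray(c,uv,z):
    uv=np.atleast_2d(np.asarray(uv,float)); d=np.c_[uv,np.ones(len(uv))]@np.linalg.inv(c["K"]).T@c["R"]
    o=-c["R"].T@c["t"]; return (o+d*((z-o[2])/d[:,2])[:,None])[:,:2]
def mask(c,lo,hi,roi):
    hsv=cv2.cvtColor(c["image"],cv2.COLOR_RGB2HSV); m=cv2.inRange(hsv,lo,hi); k=np.zeros_like(m)
    x0,y0,x1,y1=roi; k[y0:y1,x0:x1]=m[y0:y1,x0:x1]; return k
def big(m):
    cs,_=cv2.findContours(m,cv2.RETR_EXTERNAL,cv2.CHAIN_APPROX_NONE); return max(cs,key=cv2.contourArea).reshape(-1,2)
def rect(c,pts,z):
    P=ray(c,pts,z); r=cv2.minAreaRect((P*1000).astype(np.float32)); return np.array(r[0])/1000,r[1],r[2],cv2.boxPoints(r)/1000
E
python3 - <<'E'
from h import *
c=dict(np.load("top0.npz"))
m=mask(c,(0,0,150),(180,60,255),(338,215,432,290)); p=big(m)
print("tray",rect(c,p,.010))
m2=mask(c,(5,150,150),(20,255,255),(405,240,432,270)); print("handle top",rect(c,big(m2),.05))
g=mask(c,(60,100,20),(95,255,255),(355,225,410,275)); print("block sil @.06",rect(c,big(g),.06))
b=mask(c,(100,100,60),(125,255,255),(225,195,345,290)); q=big(b)
print("blue",[ (q[:,0].min(),q[:,1].min()),q.max(0)])
f=mask(c,(100,100,60),(125,255,255),(250,200,271,275)); print("fence@.056",rect(c,big(f),.056))
s=mask(c,(85,5,120),(125,80,255),(262,200,325,282))
n,l,st,ce=cv2.connectedComponentsWithStats(s)
for i in range(1,n):
    if st[i,4]>80: print("lip",st[i],rect(c,np.argwhere(l==i)[:,::-1],.019))
im=cv2.resize(c["image"][190:300,225:435],None,fx=3.8,fy=3.8,interpolation=cv2.INTER_CUBIC); cv2.imwrite("pics/crop0.png",im[:,:,::-1])
E
```

```text
tray (array([ 0.5197713 , -0.04003737]), (180.39891052246094, 109.33168029785156), 85.22698974609375, array([[ 0.4577897 , -0.12537536],
       [ 0.5667422 , -0.13447268],
       [ 0.58175296,  0.04530063],
       [ 0.4728004 ,  0.05439795]], dtype=float32))
handle top (array([ 0.51316528, -0.11602194]), (44.687286376953125, 65.37945556640625), 89.72858428955078, array([[ 0.48037007, -0.13821048],
       [ 0.5457488 , -0.13852018],
       [ 0.5459604 , -0.0938334 ],
       [ 0.4805818 , -0.0935237 ]], dtype=float32))
block sil @.06 (array([ 0.5215155 , -0.02544334]), (67.99051666259766, 62.54710388183594), 83.75382995605469, array([[ 0.4867289 , -0.05583422],
       [ 0.5489047 , -0.06263937],
       [ 0.55630213,  0.00494753],
       [ 0.4941263 ,  0.01175268]], dtype=float32))
blue [(np.int32(253), np.int32(204)), array([338, 283], dtype=int32)]
fence@.056 (array([0.54501501, 0.24129848]), (150.74346923828125, 37.81291198730469), 1.4690642356872559, array([[0.4691834 , 0.25826642],
       [0.47015274, 0.22046591],
       [0.6208467 , 0.22433053],
       [0.61987734, 0.26213104]], dtype=float32))
lip [262 260  52  14 326] (array([0.48154507, 0.18471729]), (119.61437225341797, 15.955073356628418), 82.99484252929688, array([[0.46633306, 0.12632948],
       [0.48216906, 0.12438362],
       [0.4967571 , 0.24310508],
       [0.4809211 , 0.24505095]], dtype=float32))
```

View pics/crop0.png

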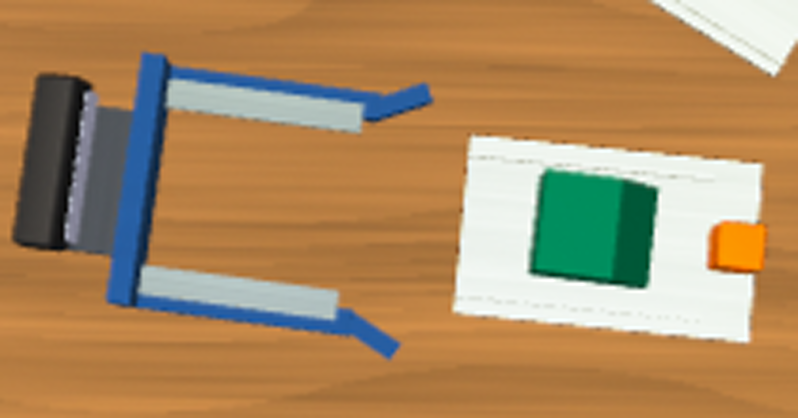

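The crop confirms it: the largest tray (180 x 109 mm measured, which fits) holds the green block, bevel facing the orange handle. Next I'll measure the station precisely from both lips, and then grasp the handle.

```bash
cat >> h.py <<'E'
def lips(c,rois):
    out=[]
    for roi in rois:
        s=mask(c,(0,0,110),(180,75,255),roi); n,l,st,_=cv2.connectedComponentsWithStats(s); i=1+st[1:,4].argmax()
        out.append(rect(c,np.argwhere(l==i)[:,::-1],.019))
    return out
def station(L):
    """origin and yaw from the two lips (x -60..60, y 48.5..64.5): centres are at x=0"""
    a,b=L[0][0],L[1][0]; y=a-b; print("lip centre distance (113)",np.linalg.norm(y)*1e3,[ (l[1],l[2]) for l in L])
    ang=[]
    for l in L:
        B=l[3]; e=max([B[1]-B[0],B[2]-B[1]],key=np.linalg.norm); e=e if e[1]>0 else -e; ang.append(np.arctan2(e[1],e[0]))
    return (a+b)/2,np.array(ang),np.arctan2(y[1],y[0])-np.pi/2
def tray(c,roi):
    p=big(mask(c,(0,0,150),(180,60,255),roi)); ctr,sz,a,B=rect(c,p,.010)
    e=max([B[1]-B[0],B[2]-B[1]],key=np.linalg.norm); e=e if e[1]>0 else -e
    return ctr,sz,np.arctan2(e[1],e[0])
from scipy.spatial.transform import Rotation as Ro
def quat(x_ang,tilt=0,flip=1):
    """tool z down, tilted by 'tilt' towards direction x_ang; tool y horizontal across it"""
    u=np.array([np.cos(x_ang),np.sin(x_ang),0]); z=np.sin(tilt)*u-np.cos(tilt)*np.array([0,0,1]); y=flip*np.array([-u[1],u[0],0])
    return Ro.from_matrix(np.c_[np.cross(y,z),y,z]).as_quat()
E
python3 - <<'E'
from h import *
from workcell import env
c=dict(np.load("top0.npz"))
print(station(lips(c,[(258,255,320,279),(266,205,325,228)])))
ctr,sz,a=tray(c,(338,215,432,290)); print(ctr,sz,a)
hp=ctr-.074*np.array([np.cos(a),np.sin(a)]); print(hp)
for f in(1,-1): print(f,env.inverse_kinematics([*hp,.016],quat(a,0,f)))
for t in(.5,.785):
  for f in(1,-1): print(t,f,env.inverse_kinematics([.54,.18,.05],quat(1.448,t,f)))
E
```

```text
lip centre distance (113) 114.43904021001799 [((120.18012237548828, 18.242189407348633), 83.0292739868164), ((120.66144561767578, 18.220670700073242), 83.26761627197266)]
(array([0.53954837, 0.17802788]), array([1.449134 , 1.4532937], dtype=float32), np.float64(1.451159311556732))
[ 0.5197713  -0.04003737] (180.39891052246094, 109.33168029785156) 1.4874913
[ 0.51361385 -0.11378075]
1 [-3.20074473e-01  9.30215951e-02  2.07978343e+00 -4.44089210e-16
  9.68787629e-01  2.90482325e+00]
-1 [-3.20074473e-01  9.30215951e-02  2.07978343e+00 -4.44089210e-16
  9.68787629e-01 -2.36769403e-01]
0.5 1 None
0.5 -1 [-0.00895187  0.09264374  2.07962505  0.60234137  0.99858726 -0.22685849]
0.785 1 [-0.12969175  0.15509034  2.11092877  0.91276326  1.10472567  2.60523201]
0.785 -1 [-0.12969175  0.15509034  2.11092877  0.91276326  1.10472567 -0.53636064]
```

```bash
python3 - <<'E'
from h import *
from workcell import env
a=1.4875; hp=[.5136,-.1138]; q=quat(a,0,-1)
env.move_to([*hp,.14],q)
print(env.line_to([*hp,.017],velocity=.08,until_force=8))
env.move_gripper(0.0,40)
s=env.get_state(); print(s["time_s"],s["eef_pos"],s["gripper_width"],s["finger_force"],s["force"])
c=env.capture("top"); np.savez("top1.npz",**c); print(tray(c,(338,215,440,290)))
cv2.imwrite("pics/top1.png",cv2.resize(c["image"][190:310,225:465],None,fx=3.3,fy=3.3)[:,:,::-1])
c=env.capture("scene"); np.savez("scene1.npz",**c)
E
```

```text
False
4.4083 [ 0.51418913 -0.11396393  0.01736602] 0.3199616318634286 40.97800970077515 [-0.25140814 -0.4622299   0.65912848]
(array([ 0.52053088, -0.02540988]), (151.18055725097656, 109.44081115722656), np.float32(1.476532))
```

View pics/top1.png

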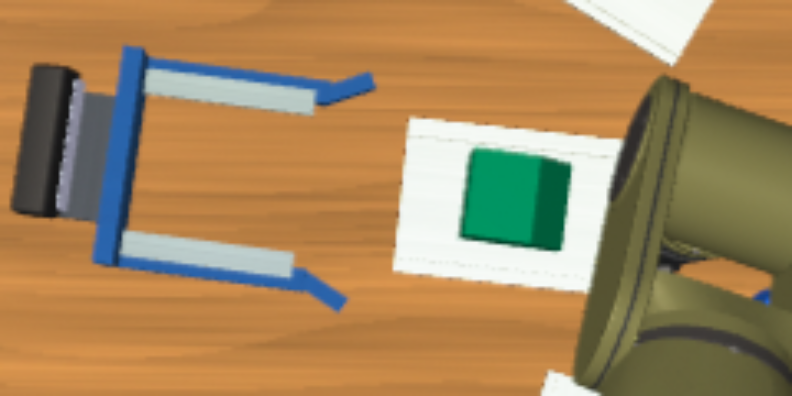

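```bash
cat >> h.py <<'E'
O=np.array([.53955,.17803]); A=1.4512; U=np.array([np.cos(A),np.sin(A)]); V=np.array([-U[1],U[0]])
def S(x,y,z): return [*(O+x*U+y*V),z]
def inS(P): d=np.atleast_2d(P)-O; return np.c_[d@U,d@V]
def trayfront(c,roi):
    """front corners and long-side lines of the visible plate, in the station frame"""
    p=inS(ray(c,big(mask(c,(0,0,150),(180,60,255),roi)),.010)); f=p[:,0].max(); o=[]
    sel=p[(p[:,0]<f-.012)&(p[:,0]>f-.09)]; m=np.median(sel[:,1])
    for k in(sel[:,1]>m+.045,sel[:,1]<m-.045): o.append(np.polyfit(sel[k,0],sel[k,1],1))
    fr=p[(abs(p[:,1]-m)<.045)&(p[:,0]>f-.012)]; k=np.polyfit(fr[:,1],fr[:,0],1)
    return dict(front=k[1],yaw_front=-k[0],yaw_sides=[l[0] for l in o],y_at_front=[np.polyval(l,f) for l in o],y_back=[np.polyval(l,f-.09) for l in o])
E
python3 - <<'E'
from h import *
from workcell import env
c=dict(np.load("top1.npz")); print(trayfront(c,(338,215,405,290)))
q=quat(A,0,-1)
env.line_to(S(-.205-.074,0,.0174),q,velocity=.04)
env.sleep(.2)
s=env.get_state(); print(s["time_s"],inS(s["eef_pos"][:2]),s["eef_pos"][2],s["force"])
c=env.capture("top"); np.savez("top2.npz",**c)
print(trayfront(c,(333,215,400,290))); print(station(lips(c,[(258,255,320,279),(266,205,325,228)])))
E
```

```text
{'front': np.float64(-0.12996177262971154), 'yaw_front': np.float64(0.030620609023611668), 'yaw_sides': [np.float64(0.02858873406625575), np.float64(0.026444292135383903)], 'y_at_front': [np.float64(0.05043652972736427), np.float64(-0.05696919989032351)], 'y_back': [np.float64(0.04786354366140125), np.float64(-0.05934918618250806)]}
5.275 [[-0.27840022  0.0004229 ]] 0.0173731668180152 [-2.56689099  4.07653417  4.11392842]Traceback (most recent call last):
  File "<stdin>", line 9, in <module>
  File "h.py", line 41, in trayfront
    for k in(sel[:,1]>m+.045,sel[:,1]<m-.045): o.append(np.polyfit(sel[k,0],sel[k,1],1))
                                                        ~~~~~~~~~~^^^^^^^^^^^^^^^^^^^^^
    raise TypeError("expected non-empty vector for x")
TypeError: expected non-empty vector for x
```

```bash
sed -i 's/m=np.median(sel\[:,1\])/m=(sel[:,1].min()+sel[:,1].max())\/2/' h.py
python3 - <<'E'
from h import *
for n,r in(("top1",(338,215,405,290)),("top2",(333,215,400,290))):
    c=dict(np.load(n+".npz")); print({k:np.round(v,4) for k,v in trayfront(c,r).items()}); print(station(lips(c,[(258,255,320,279),(266,205,325,228)])))
E
```

```text
{'front': np.float64(-0.1299), 'yaw_front': np.float64(0.0293), 'yaw_sides': array([0.0286, 0.0264]), 'y_at_front': array([ 0.0504, -0.057 ]), 'y_back': array([ 0.0479, -0.0593])}
lip centre distance (113) 114.43904021001799 [((120.18012237548828, 18.242189407348633), 83.0292739868164), ((120.66144561767578, 18.220670700073242), 83.26761627197266)]
(array([0.53954837, 0.17802788]), array([1.449134 , 1.4532937], dtype=float32), np.float64(1.451159311556732))
{'front': np.float64(-0.1153), 'yaw_front': np.float64(-0.0096), 'yaw_sides': array([-0.0082, -0.01  ]), 'y_at_front': array([ 0.0547, -0.0526]), 'y_back': array([ 0.0554, -0.0517])}
lip centre distance (113) 114.43904021001799 [((120.18012237548828, 18.242189407348633), 83.0292739868164), ((120.66144561767578, 18.220670700073242), 83.26761627197266)]
(array([0.53954837, 0.17802788]), array([1.449134 , 1.4532937], dtype=float32), np.float64(1.451159311556732))
```

```bash
python3 - <<'E'
from h import *
from workcell import env
q=quat(A+.0095,0,-1)
env.line_to(S(-.275,-.0021,.0174),q,velocity=.02); env.sleep(.2)
s=env.get_state(); print(s["time_s"],inS(s["eef_pos"][:2]),s["force"])
c=env.capture("top"); np.savez("top3.npz",**c); print({k:np.round(v,4) for k,v in trayfront(c,(333,215,397,290)).items()})
E
```

```text
5.9 [[-0.27535711 -0.00216092]] [-1.47914204 -3.98673724  1.89216212]
{'front': np.float64(-0.1122), 'yaw_front': np.float64(0.0018), 'yaw_sides': array([-0.0016,  0.0006]), 'y_at_front': array([ 0.0535, -0.0536]), 'y_back': array([ 0.0536, -0.0536])}
```

```bash
python3 - <<'E'
from h import *
from workcell import env
p=lambda m,h:print(m,h,(s:=env.get_state())["time_s"],inS(s["eef_pos"][:2]).round(4),s["eef_pos"][2].round(4),(s["force"][:2]@U).round(1),(s["force"][:2]@V).round(1),s["force"][2].round(1))
h=env.line_to(S(-.215,-.0021,.0174),velocity=.05,until_force=15); p("a",h)
if not h: h=env.line_to(S(-.112,-.0021,.0174),velocity=.05,until_force=15); p("b",h)
if not h: h=env.line_to(S(-.095,-.0021,.0174),velocity=.012,until_force=12); p("c",h)
c=env.capture("top"); np.savez("top4.npz",**c)
cv2.imwrite("pics/top4.png",cv2.resize(c["image"][190:310,225:465],None,fx=3.3,fy=3.3)[:,:,::-1])
E
```

```text
a False 7.3 [[-0.2146 -0.002 ]] 0.0174 0.2 0.6 0.8
b False 9.5083 [[-0.112  -0.0021]] 0.0174 -2.9 0.6 1.2
c True 10.35 [[-0.1042 -0.0024]] 0.0174 -1.2 0.5 3.7
```

View pics/top4.png

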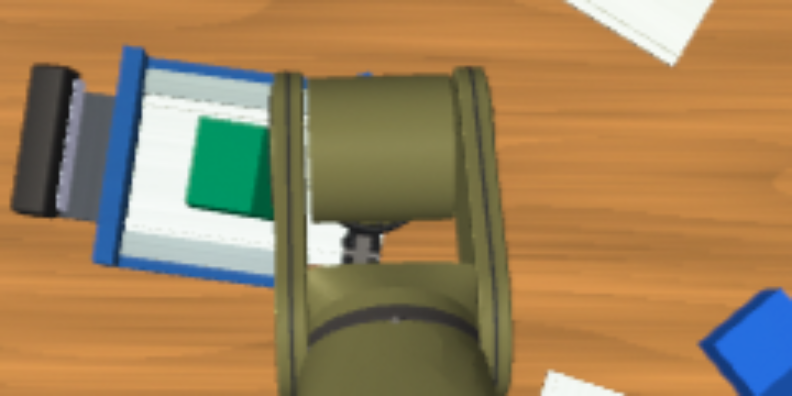

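The view shows the tray home: its front edge is at the fence (crop 130,165), the ribs lie between the lips, and the green block is at crop (230,165), short of the fence. I'll release, back off and measure the block.

```bash
python3 - <<'E'
from h import *
from workcell import env
env.move_gripper(0.7)
s=env.get_state(); q=s["orientation"]
env.line_to([*s["eef_pos"][:2],.13],velocity=.12)
env.line_to(S(-.27,0,.2),velocity=.25)
env.move_gripper(0.0,60)
c=env.capture("top"); np.savez("top5.npz",**c)
print(env.get_state()["time_s"],{k:np.round(v,4) for k,v in trayfront(c,(262,215,345,280)).items()})
hsv=cv2.cvtColor(c["image"],cv2.COLOR_RGB2HSV)
g=mask(c,(60,100,20),(95,255,255),(262,215,345,285))
top=cv2.inRange(hsv[...,2],105,255)&g
print("V values",np.percentile(hsv[...,2][g>0],[5,25,50,75,95]))
for n,m,z in(("sil",g,.06),("top",top,.06)):
    B=rect(c,big(m),z); print(n,B[1],inS(B[3]).round(4).tolist())
h=mask(c,(5,180,200),(20,255,255),(320,215,365,290)); B=rect(c,big(h),.05); print("handle",B[1],inS(B[0]))
cv2.imwrite("pics/top5.png",cv2.resize(c["image"][190:310,225:425],None,fx=4,fy=4,interpolation=cv2.INTER_CUBIC)[:,:,::-1])
E
```

```text
13.4167 {'front': np.float64(0.0589), 'yaw_front': np.float64(0.0083), 'yaw_sides': array([0.0058, 0.1263]), 'y_at_front': array([ 0.0651, -0.0564]), 'y_back': array([ 0.0645, -0.0678])}
V values [ 92.  92. 151. 151. 153.]
sil (69.75405883789062, 62.170318603515625) [[-0.0533, 0.031], [-0.055, -0.0311], [0.0147, -0.033], [0.0164, 0.0291]]
top (45.172218322753906, 62.10057830810547) [[-0.0286, 0.0303], [-0.0305, -0.0317], [0.0147, -0.0331], [0.0165, 0.029]]
handle (25.008983612060547, 26.279951095581055) [[-1.04150783e-01  4.20563604e-06]]
```

View pics/top5.png

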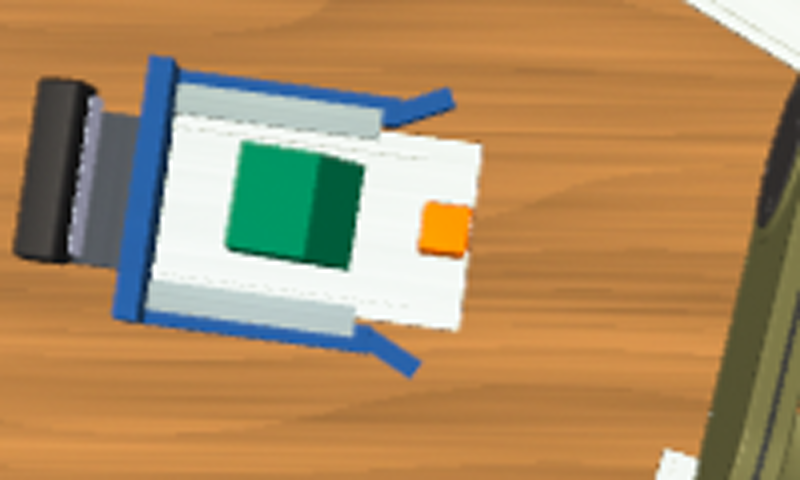

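Measured block: the top face is 45 x 62 mm (fits), and the front face is at station x≈15 mm, leaving a gap of about 44 mm. It is at y≈-1 mm with yaw -0.03. The handle is at x=-104 mm, so the tray is home. Next is the diagonal push with a 45° tilted tool.

```bash
cat >> h.py <<'E'
def rep(env,m,h=None):
    s=env.get_state(); f=s["force"]; print(m,h,round(s["time_s"],2),inS(s["eef_pos"][:2]).round(4),s["eef_pos"][2].round(4),"F",(f[:2]@U).round(1),(f[:2]@V).round(1),f[2].round(1)); return s
E
python3 - <<'E'
from h import *
from workcell import env
q=quat(A,np.pi/4,-1); y=-.003
env.move_to(S(-.13,y,.16),q); rep(env,"above")
env.line_to(S(-.042-.03,y,.0475+.03),velocity=.08); env.sleep(.3); rep(env,"near")
h=env.line_to(S(-.042+.01,y,.0475-.001),velocity=.02,until_force=3); rep(env,"touch",h)
s=env.get_state(); c=env.capture("scene"); np.savez("scene6.npz",**c)
cv2.imwrite("pics/scene6.png",cv2.resize(c["image"][140:340,180:440],None,fx=3,fy=3)[:,:,::-1])
E
```

```text
above None 14.18 [[-0.1304 -0.0033]] 0.1602 F -0.4 -0.6 0.5
near None 15.89 [[-0.0721 -0.0031]] 0.0777 F -0.3 0.4 -0.6
touch True 17.82 [[-0.0372 -0.0031]] 0.0507 F 0.5 0.2 2.6
```

View pics/scene6.png

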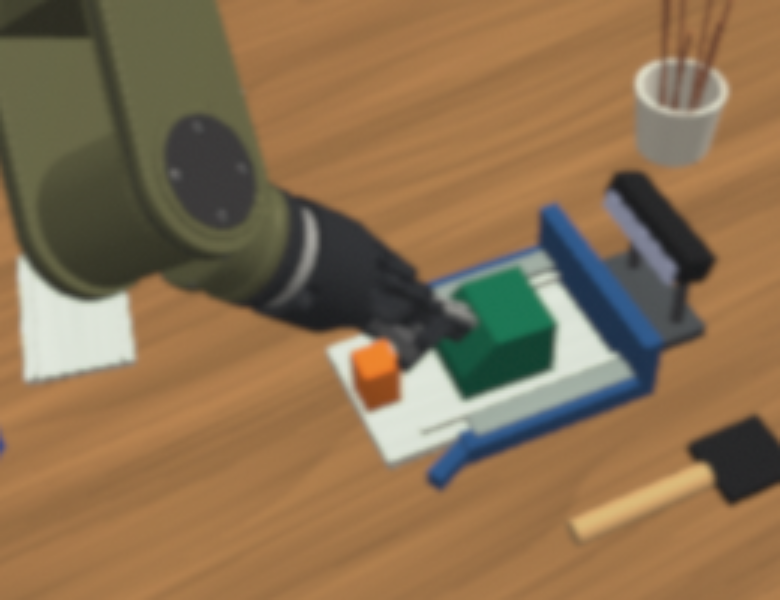

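The fingertips touch the bevel at about crop (455,320). The handle (375,375) is clear of the gripper. Now I'll push toward the fence.

```bash
python3 - <<'E'
from h import *
from workcell import env
y=-.003; s=env.get_state(); x0=inS(s["eef_pos"][:2])[0,0]; z=s["eef_pos"][2]
h=env.line_to(S(x0+.018,y,z),velocity=.02,until_force=15); rep(env,"a",h)
if not h: h=env.line_to(S(x0+.036,y,z),velocity=.02,until_force=15); rep(env,"b",h)
if not h: h=env.line_to(S(x0+.052,y,z),velocity=.008,until_force=8); rep(env,"c",h)
env.sleep(.2); rep(env,"rest")
E
```

```text
a False 18.92 [[-0.019  -0.0028]] 0.0505 F -1.7 -0.1 2.5
b False 19.97 [[-0.001  -0.0028]] 0.0505 F -0.5 0.4 2.0
c True 21.02 [[ 0.0055 -0.0033]] 0.0505 F -1.3 -0.1 2.6
rest None 21.22 [[ 0.0055 -0.0033]] 0.0504 F -1.5 0.6 2.9
```

```bash
python3 - <<'E'
from h import *
from workcell import env
y=-.003; x,z=.0055,.0504
for i in range(24):
    x+=.0003; z-=.0002
    env.line_to(S(x,y,z),velocity=.005); env.sleep(.1)
    s=env.get_state(); f=-(s["force"][:2]@U); d=s["force"][2]
    if i%3==0 or f>13: rep(env,i)
    if f>13 or d>18: break
env.sleep(.5); rep(env,"held"); print(x,z)
E
```

```text
0 None 21.61 [[ 0.0055 -0.0033]] 0.0504 F -4.8 -0.6 3.8
3 None 22.66 [[ 0.0055 -0.0034]] 0.0503 F -13.3 4.8 10.5
held None 23.16 [[ 0.0055 -0.0034]] 0.0503 F -13.3 3.5 11.3
0.006699999999999999 0.049600000000000005
```

```bash
python3 - <<'E'
from h import *
from workcell import env
env.line_to(S(.0070,-.0033,.0495),velocity=.005); env.sleep(.5); rep(env,"held"); env.sleep(.5); rep(env,"held")
c=env.capture("scene"); a=c["image"][140:340,180:440]; t=env.capture("top"); b=t["image"][190:310,225:381]
r=lambda i:cv2.resize(i,(390,300),interpolation=cv2.INTER_CUBIC)
cv2.imwrite("pics/end.png",np.hstack([r(a),r(b)])[:,:,::-1])
h=mask(t,(60,100,20),(95,255,255),(250,215,345,285)); B=rect(t,big(h),.06); print(inS(ray(t,big(h),.06)).max(0))
E
```

```text
held None 23.91 [[ 0.0056 -0.0034]] 0.0503 F -16.7 5.8 13.6
held None 24.41 [[ 0.0056 -0.0034]] 0.0503 F -16.5 5.6 13.6
[0.06001797 0.03023101]
```

View pics/end.png

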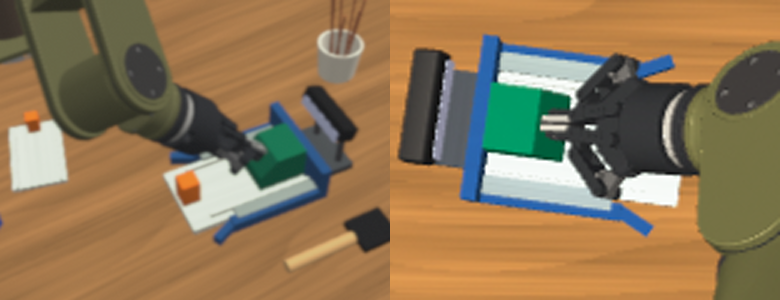

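Both views show the block flush on the fence (right half, 487,118), with its front face measured at x=60.0 mm. The fingers touch only the bevel, and the handle is clear. The push holds steady at 16.5 N forward and 13.6 N down, so I'm handing in.

```bash
python3 -c "
from workcell import env
print(env.close_job())"
```

```text
the job is handed in; nothing more can be done
None
```

The job is handed in, though no verdict was returned: the tray is home at the fence, and the block sits flush under a steady diagonal push of about 16.5 N forward and 13.6 N down.

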